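# Sort stamps and rib into the carousel tray and the rib tray

## Robot

A 6-joint arm with a two-finger parallel gripper is mounted at the origin on a cart in front of the work surface, level with it; the furniture and walls round the work are solid. World frame = base frame: x ahead of the robot, y to its left, z up, the work surface at z = 0. Lengths are in m, angles in rad, forces in N, time in s.
With the tool pointing down it reaches from about 0.275 to 0.875 m from the base axis. Payload 12.5 kg.
Tool frame: the origin (TCP) lies at the very end of the fingers, on their centre line; the grasp point (between the pads) lies 19 mm behind it; z points along the fingers, y is the line along which they close (so a half turn about z gives the same grasp; the last joint's range is limited). The gripper opens to 85 mm and grips with 20 to 120 N. Pads are 22 mm wide; open, the fingers measure 114 mm over their backs; the gripper's body (76 mm by 85 mm) begins 54 mm behind the grasp point. The pads swing forward as they close: fully open they stand 13 mm farther back than shut.
Start: joints at [-1.343, 0.351, 1.652, -0, 1.139, -0.085], TCP at [0.169, -0.523, 0.231] pointing down, gripper open.
Joint ranges: [-2.75, 2.75], [-0.79, 2.1], [0.01, 2.65], [-1.57, 4.71], [0.07, 3.14], [-2.87, 2.87]. Speed limits (rad/s): [2.22, 2.22, 2.79, 3.14, 3.14, 3.14].

## Interface

Orientations are given as a 3x3 rotation matrix whose columns are the frame's x, y, z axes.
In Python, from bench import manip gives the robot as it stands. Calls block until the motion is done:
- manip.move_ptp(position, orientation): joint-space move of the TCP to a pose.
- manip.move_l(position, attitude=None, max_speed=0.15): straight line of the TCP; attitude=None keeps the orientation; max_speed is the mean speed in m/s.
- manip.move_j(angles): joint-space move.
- manip.set_gripper(opening, effort=None): opening from 0.0 (shut) to 1.0 (fully open); effort is the grip in N (None keeps the last); returns when the fingers have stopped.
- manip.dwell(seconds).
- manip.inverse_kinematics(position, orientation): joint angles nearest the present ones, or None.
- manip.grab_frame(name): name is "side" or "top"; returns (picture, depth): 400x640x3 uint8, red, green, blue; 400x640 float32, m along the optical axis (not along the pixel's ray), 0 where there is no reading.
- manip.get_calibration(name): a dict with "camera_matrix" (3x3 intrinsics, pixels), "R" (3x3) and "t" (3): a world point X has camera coordinates R X + t. Camera axes: x right, y down, z forward; pixel columns grow to the right and rows downward; lengths in m; the calibration is good to about 2 mm. A picture is of the moment at which its call begins. get_calibration takes no time and is no camera call.
A pose or a line that the arm cannot do raises manip.Unreachable and nothing moves.
- manip.sign_off(): hands the job in; it is judged then, once.
Trained networks look in the newest picture that a camera, given by its name, has taken for a name from the list of things; names that differ only in an ending like _2 or _b are one class to them, and where a whole thing is asked for, a point or a joint stands for the part that bears it (a point fixed in the world has none). Each returns a list of dicts, best first, with "confidence" (0 to 1); they miss things now and then, are a little off and sometimes report something else, mostly with a low value. They report only what shows in the picture. A call takes as long as a camera call.
- manip.look_for(camera, name): "at" ([x, y, z] in m, in world coordinates, good to about 4 mm: the middle of the surface that is visible of it).
Readings, each from a call of its own:
- manip.current_time(): time.
- manip.current_qpos(): joint angles.
- manip.current_joint_vel(): joint speeds.
- manip.current_joint_torque(): joint torques, N m.
- manip.current_ee_pos(): TCP position.
- manip.current_tcp_rot(): TCP orientation.
- manip.current_force(): force on the tool from outside, world axes, zero at the start.
- manip.current_ft_torque(): the same for the moment, N m.
- manip.current_grip_width(): opening from 0.0 (shut) to 1.0 (fully open).
- manip.current_grip_force(): force on a finger pad.
Only numpy, scipy, OpenCV 4.12 (cv2) and the standard library are available. Lean on these libraries where they do the work, as an engineer would, in place of code of your own. Each camera call takes 0.05 s, during which the arm holds its last target. There are 200 camera calls.

## Task

Sort the mixed tools: first turn the carousel until its rectangular tray stands at the brass pointer of the foot, then stand both wooden stamps upright side by side in that tray. Lay the wooden kidney rib flat in the open wooden tray on the table. Leave the carousel's tray at the pointer and do not disturb the other things.

Things in the scene. Friction and masses are not known exactly. Their poses are not given: they have to be found in the camera images.
- carousel (a joint): rotation of the carousel disc about its upright axis, rad, positive counter-clockwise seen from above; 0 when the rectangular tray stands exactly at the brass pointer; range -0.6 to 2.4, it starts between 0.6 and 1.7; light friction, it stays where it is left
- carousel_foot: fixed dark metal foot of the carousel; origin on the carousel's axis at table height; its -x axis runs along the brass pointer, which lies flat just above the table (at most 10 mm high) and reaches out to 151 mm from the axis. The plywood disc above has radius 130 mm and its top 42 mm above the table; it carries a rectangular wooden tray, opposite to it a round terracotta dish (84 mm across, 22 mm high; stays empty), and beside the rectangular tray the knob post
- pointer_tip (a point): tip of the brass pointer on the fixed foot, about 7 mm above the table
- stamp_tray (a point): centre of the inner floor of the carousel's rectangular tray, 46 mm above the table and 75 mm from the carousel's axis; turns with the disc. Site x lies along the disc's radius (its -x points outward), y across it; inside 67 mm (x) by 102 mm (y), walls 4 mm thick rise 18 mm above the inner floor
- knob_top (a point): top of the upright round dark wooden knob post on the disc, 20 mm in diameter, 60 mm tall above the disc, top 102 mm above the table; 100 mm from the carousel's axis, 54 degrees (0.94 rad) clockwise, seen from above, from the middle of the rectangular tray, 26 mm beside the tray's wall (axis to wall); a round post, so it can turn within the fingers while they lead it round
- stamp_a: turned wooden stamp, upright, 60 mm tall, 26 mm across at the foot (lower 25 mm), then a neck and head of at most 20 mm across; origin at the centre of its underside, z along its length; about 30 g
- stamp_b: second turned wooden stamp of the same size and shape; origin at the centre of its underside, z along its length; about 30 g
- rib_tray: fixed open light-wood tray on the table, outside 140 mm (x) by 110 mm (y) by 25 mm high, walls and floor 5 mm thick; origin at the centre of its underside. It stands on the left side of the table, the stamps, the rib and the carousel on the right; the solid heap of crumpled foil and the tall wrapped piece between them are lower than 0.3 m where a straight crossing passes: hold a carried thing about 0.3 m over the table when crossing the middle
- tape_roll: bystander: roll of tape, 64 mm across, 24 mm high, origin at its underside; leave it alone
- dish: bystander: small bisque dish, 72 mm across, 24 mm high, standing apart on the table (not the one fixed on the carousel), origin at its underside; leave it alone
- beaker: bystander: pale beaker, 70 mm across, 78 mm high, origin at its underside; leave it alone
- bulb: bystander: round-bodied slip trailer bulb with a nozzle, 54 mm across, 100 mm high, origin at its underside; leave it alone
- rib: flat wooden kidney rib with a hole, 43 mm (its x) by 83 mm (its y) by 6 mm thick, lying on the table; origin at the centre of its underside; about 30 g; its long side points roughly away from the robot (within 0.3 rad)

How it is judged:
On the way:
1. the carousel's rectangular tray stands at the pointer while both stamps are still out of it (value of joint carousel between -0.2 and 0.2 rad and (horizontal distance between stamp_a and stamp_tray above 0.07 m or z of stamp_a in the frame of stamp_tray above 0.025 m) and (horizontal distance between stamp_b and stamp_tray above 0.07 m or z of stamp_b in the frame of stamp_tray above 0.025 m)), for 0.2 s.
At the end, for the whole second after the job is handed in: The carousel rests with its rectangular tray within 0.2 rad of the pointer; both stamps stand upright (within 0.15 rad) on the floor of that tray; the rib lies flat (within 0.3 rad, either face up) inside the rib tray; everything is at rest (value of joint carousel between -0.2 and 0.2 rad and velocity of joint carousel between -0.05 and 0.05 rad/s and x of stamp_a in the frame of stamp_tray between -0.033 and 0.033 m and y of stamp_a in the frame of stamp_tray between -0.05 and 0.05 m and z of stamp_a in the frame of stamp_tray between -0.008 and 0.008 m and angle between each of stamp_a, stamp_b's own z axis and vertical below 0.15 rad and linear speed of each of stamp_a, stamp_b, rib below 0.02 m/s and x of stamp_b in the frame of stamp_tray between -0.033 and 0.033 m and y of stamp_b in the frame of stamp_tray between -0.05 and 0.05 m and z of stamp_b in the frame of stamp_tray between -0.008 and 0.008 m and x of rib in the frame of rib_tray between -0.055 and 0.055 m and y of rib in the frame of rib_tray between -0.045 and 0.045 m and z of rib in the frame of rib_tray between -0.002 and 0.02 m and (angle between rib's own z axis and vertical below 0.3 rad or angle between rib's own z axis and vertical above 2.84 rad)); the robot touches nothing.
It fails at once if the tape roll is disturbed (moved by more than 40 mm) (distance of tape_roll from where it was at the start of the episode above 0.04 m).
It fails at once if the bisque dish is disturbed (moved by more than 40 mm) (distance of dish from where it was at the start of the episode above 0.04 m).
It fails at once if the beaker is disturbed (moved by more than 40 mm) (distance of beaker from where it was at the start of the episode above 0.04 m).
It fails at once if the slip trailer bulb is disturbed (moved by more than 40 mm) (distance of bulb from where it was at the start of the episode above 0.04 m).
It also fails if it takes over 72 s, if anything falls off the work surface, if the arm or the gripper's body presses on something with over 40 N, if the wrist force passes 120 N, or if a joint passes its speed limit or range.

## Working session

There is one attempt and no reset: what is moved stays moved. The work goes in short steps, each a Python script; the robot and the scene stay as the last script left them, time stands still between calls to the robot, and variables do not carry over. Pictures are saved under pics/ and viewed, at most 10 in all, crops included, and the job is handed in when it is done.

```bash
mkdir -p pics
cat > h.py <<'E'
import numpy as np, cv2
from bench import manip as m
def grab(c,fn=None):
    p,d=m.grab_frame(c)
    if fn: cv2.imwrite('pics/'+fn,p[:,:,::-1])
    return p,d
def cloud(c,d):
    k=m.get_calibration(c);K,R,t=[np.array(k[x]) for x in("camera_matrix","R","t")]
    v,u=np.mgrid[:d.shape[0],:d.shape[1]]
    P=np.stack([(u-K[0,2])/K[0,0]*d,(v-K[1,2])/K[1,1]*d,d],-1)
    W=(P-t)@R   # R^T (P-t)
    W[d==0]=np.nan
    return W
def down(a): # tool y (closing) at angle a in xy plane, z down
    y=np.array([np.cos(a),np.sin(a),0]);z=np.array([0,0,-1.]);return np.stack([np.cross(y,z),y,z],1)
E
python3 - <<'E'
from h import *
for c in("side","top"):
    p,d=grab(c,c+'0.png');np.save(c+'0.npy',d)
    for n in("stamp_a","rib","rib_tray","knob_top","stamp_tray","carousel_foot","pointer_tip","tape_roll","dish","beaker","bulb"):
        try:r=m.look_for(c,n)
        except Exception as e: print(n,e);continue
        print(c,n,[(np.round(q["at"],3).tolist(),round(q["confidence"],2)) for q in r[:4]])
    k=m.get_calibration(c);print(-np.array(k["R"]).T@k["t"])
print(m.current_time(),m.current_tcp_rot())
E
```

```text
side stamp_a [([0.423, -0.122, 0.025], 0.57)]
side rib [([0.422, -0.122, 0.026], 0.67)]
side rib_tray [([0.486, 0.342, 0.004], 0.84), ([0.397, -0.211, 0.024], 0.71), ([0.567, -0.28, 0.044], 0.29)]
side knob_top [([0.579, -0.283, 0.04], 0.82), ([0.426, -0.473, 0.009], 0.66)]
side stamp_tray [([0.581, -0.285, 0.044], 0.55)]
side carousel_foot [([0.571, -0.282, 0.044], 0.93)]
side pointer_tip [([0.572, -0.282, 0.041], 0.62), ([0.617, 0.381, 0.021], 0.46)]
side tape_roll [([0.425, -0.119, 0.027], 0.55), ([0.618, 0.381, 0.022], 0.44)]
side dish [([0.428, -0.471, 0.012], 0.64)]
side beaker [([0.709, 0.406, 0.061], 0.97), ([0.399, -0.214, 0.026], 0.33), ([0.485, 0.344, 0.004], 0.18)]
side bulb [([0.506, -0.544, 0.039], 0.6)]
[0.00922343 1.06596147 0.88808095]
top stamp_a [([0.42, -0.122, 0.05], 0.59), ([0.4, -0.219, 0.046], 0.52)]
top rib [([0.389, -0.33, 0.01], 0.76)]
top rib_tray [([0.482, 0.346, 0.001], 0.66)]
top knob_top [([0.591, -0.288, 0.041], 0.58), ([0.588, -0.292, 0.042], 0.27)]
top stamp_tray [([0.586, -0.291, 0.041], 0.9)]
top carousel_foot [([0.59, -0.29, 0.043], 0.97)]
top pointer_tip [([0.589, -0.289, 0.043], 0.56)]
top tape_roll [([0.616, 0.391, 0.023], 0.8), ([0.699, 0.408, 0.042], 0.71)]
top dish [([0.436, -0.474, 0.011], 0.95)]
top beaker [([0.699, 0.409, 0.042], 0.87)]
top bulb [([0.507, -0.553, 0.05], 0.58)]
[ 0.29266732 -0.06626039  1.50658253]
1.2 [[ 9.51474601e-01  3.07727287e-01 -1.21251186e-05]
 [ 3.07727287e-01 -9.51474601e-01  8.60041238e-06]
 [-8.89016081e-06 -1.19143038e-05 -1.00000000e+00]]
```

View pics/top0.png

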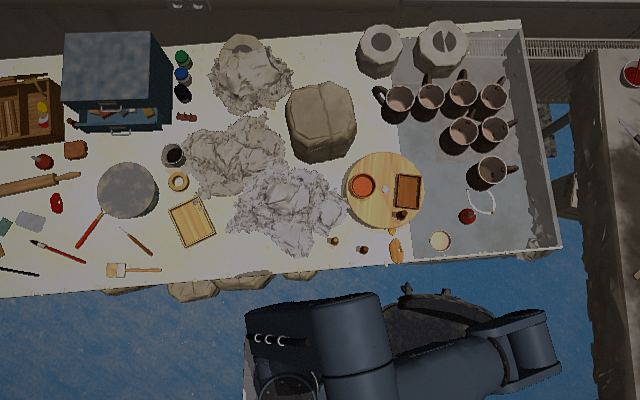

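View pics/side0.png

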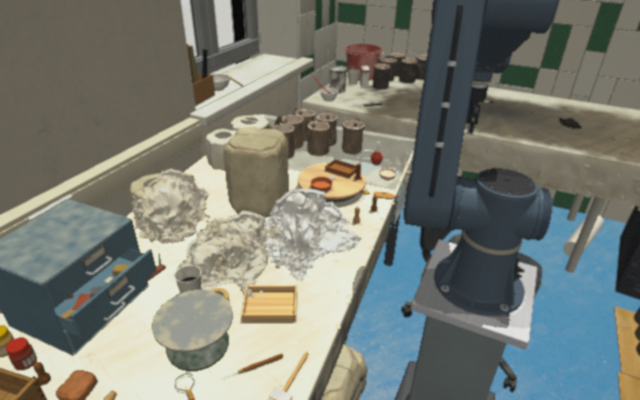

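The top picture shows the carousel at about (385,190), its tray at (407,191), the knob at (400,215), the fixed dish at (362,186), and the pointer near (393,231). The stamps are at (334,240) and (362,249), the rib at (396,250) and the rib tray at (192,221). In the side picture the stamps are at (357,216) and (374,203). Next I'll measure these from depth.

Run:
```python
from h import *
from scipy import ndimage as N
for c in("top","side"):
    d=np.load(c+'0.npy');W=cloud(c,d);X,Y,Z=W[...,0],W[...,1],W[...,2]
    box=(X>.32)&(X<.75)&(Y>-.45)&(Y<-.08)
    im=cv2.imread(f'pics/{c}0.png').astype(int)
    if c=="top":
        dm=box&(Z>.036)&(Z<.048)&(np.hypot(X-.59,Y+.29)<.16)
        pts=W[dm][:,:2].astype(np.float32);print("disc circ",cv2.minEnclosingCircle(pts),np.median(Z[dm]))
    for nm,lo,hi in(("high",.085,.12),("wall",.057,.07),("stamp",.03,.08)):
        mk=(X>.33)&(X<.75)&(Y>-.45)&(Y<-.1)&(Z>lo)&(Z<hi)
        if nm=="stamp": mk&=(X<.455)&(Y>-.25)
        L,n=N.label(mk,np.ones((3,3)))
        for i in range(1,n+1):
            q=W[L==i]
            if len(q)>4: print(c,nm,len(q),q.mean(0).round(3),q.min(0).round(3),q.max(0).round(3),np.round(cv2.minAreaRect(q[:,:2].astype(np.float32)*1000),1) if 0 else cv2.minAreaRect((q[:,:2]*1000).astype(np.float32)))
    print(c,"table z",np.nanmedian(Z[(X>.36)&(X<.46)&(Y>-.42)&(Y<-.15)]))
    # rib tray
    mk=(X>.35)&(X<.6)&(Y>.24)&(Y<.45)&(Z>.018)&(Z<.032)
    L,n=N.label(mk,np.ones((3,3)))
    for i in range(1,n+1):
        q=W[L==i]
        if len(q)>15: print(c,"ribtray",len(q),q.mean(0).round(3),cv2.minAreaRect((q[:,:2]*1000).astype(np.float32)))
    q=W[(X>.35)&(X<.6)&(Y>.24)&(Y<.45)&(Z<.012)&(Z>.003)];print("floor",len(q),q.mean(0),cv2.minAreaRect((q[:,:2]*1000).astype(np.float32)))
im=cv2.imread('pics/top0.png')
a=cv2.resize(im[145:270,320:450],None,fx=4.4,fy=4.4,interpolation=cv2.INTER_CUBIC);cv2.imwrite('pics/c1.png',a)
```

```text
disc circ ((0.587849497795105, -0.27665966749191284), 0.1459638923406601) 0.04211889124149282
top high 94 [ 0.705 -0.145  0.104] [ 0.69  -0.186  0.085] [ 0.744 -0.1    0.119] ((708.6278686523438, -148.68862915039062), (20.7327823638916, 100.83003997802734), 31.592309951782227)
top high 40 [ 0.505 -0.34   0.099] [ 0.497 -0.352  0.087] [ 0.516 -0.332  0.111] ((504.9944763183594, -341.472412109375), (17.79448699951172, 19.567251205444336), 43.85524368286133)
top wall 13 [ 0.697 -0.127  0.062] [ 0.695 -0.143  0.058] [ 0.699 -0.111  0.067] ((696.9048461914062, -126.98393249511719), (2.8412997722625732, 32.63346862792969), 5.597300052642822)
top wall 118 [ 0.603 -0.221  0.063] [ 0.561 -0.258  0.057] [ 0.642 -0.179  0.07 ] ((601.6286010742188, -218.30455017089844), (78.64216613769531, 80.9388427734375), 89.32569122314453)
top wall 127 [ 0.582 -0.378  0.063] [ 0.527 -0.409  0.057] [ 0.643 -0.324  0.069] ((584.1216430664062, -366.4168395996094), (75.59505462646484, 110.49705505371094), 83.19090270996094)
top wall 14 [ 0.611 -0.334  0.064] [ 0.597 -0.336  0.058] [ 0.625 -0.331  0.068] ((610.83
[... 3056 characters left out ...]
5.72278881072998, 14.081405639648438), 52.22478485107422)
side stamp 47 [ 0.425 -0.12   0.046] [ 0.417 -0.129  0.032] [ 0.434 -0.114  0.061] ((425.5631103515625, -121.4585189819336), (17.29426383972168, 13.80982780456543), 11.571744918823242)
side table z -0.01669423070907991
side ribtray 451 [0.491 0.348 0.023] ((496.88714599609375, 343.9859619140625), (157.5314483642578, 129.6746368408203), 27.081035614013672)
side ribtray 16 [0.594 0.386 0.023] ((594.2962646484375, 386.44158935546875), (7.807389259338379, 19.663711547851562), 22.115907669067383)
floor 1250 [0.49502103 0.33829845 0.00596102] ((474.9030456542969, 344.61871337890625), (204.6957244873047, 251.6019744873047), 89.0227279663086)
```

View pics/c1.png

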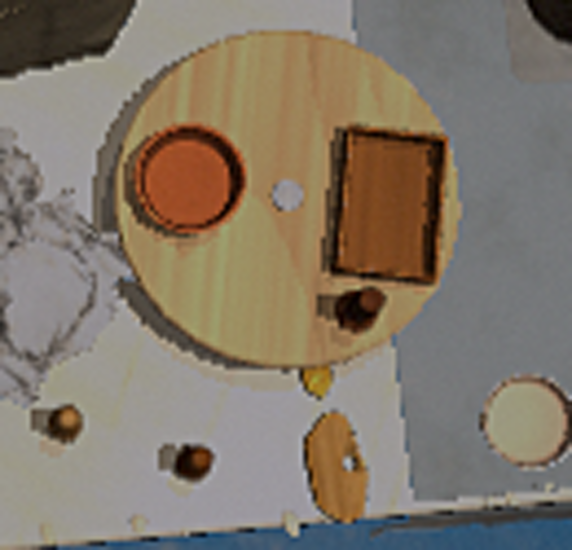

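The crop shows the disc hub at crop (288,195), the tray at (388,207), the knob at (370,300), the dish at (190,180) and the brass pointer tip at (318,395). The stamps are at (65,423) and (193,462), and the rib at (337,467) with its top end close to the pointer.

Run:
```python
from h import *
W=cloud('top',np.load('top0.npy'));X,Y,Z=np.moveaxis(W,2,0)
im=cv2.imread('pics/top0.png');hsv=cv2.cvtColor(im,cv2.COLOR_BGR2HSV)
ax=np.array([.594,-.29])
k=m.get_calibration('top');K,R,t=[np.array(k[x]) for x in("camera_matrix","R","t")]
def onplane(u,v,z):
    r=R.T@np.linalg.inv(K)@[u,v,1];c=-R.T@t;return c+r*(z-c[2])/r[2]
print("hub",onplane(385.4,189.3,.043))
for s in("top","side"):
    w=cloud(s,np.load(s+'0.npy'));i=cv2.cvtColor(cv2.imread(f'pics/{s}0.png'),cv2.COLOR_BGR2HSV)
    sat=(i[...,1]>110)&(i[...,0]<35)
    box=(w[...,0]>.33)&(w[...,0]<.47)&(w[...,1]>-.39)&(w[...,1]<-.27)&(w[...,2]<.02)&sat
    q=w[box]; r=np.hypot(*(q[:,:2]-ax).T)
    p=q[(r<.151+.006)&(q[:,0]>.43)]; b=q[(q[:,0]<.43)]
    print(s,"brass",len(p),p.mean(0),"rmax",np.hypot(*(p[:,:2]-ax).T).max())
    print(s,"rib",len(b),b.mean(0),np.median(b[:,2]),cv2.minAreaRect((b[:,:2]*1000).astype(np.float32)))
for v in range(226,262,1): print(v,''.join('#' if hsv[v,u,1]>110 and hsv[v,u,0]<35 else '.' for u in range(380,412)))
q=W[(np.abs(X-.52)<.09)&(np.abs(Y+.19)<.08)]
print("foil near knob end, max z by dist:",[(dd,np.nanmax(q[np.hypot(q[:,0]-.52,q[:,1]+.223)<dd][:,2]).round(3)) for dd in(.04,.06,.08,.1)])
for s in("top","side"): # rib tray wall fit
    w=cloud(s,np.load(s+'0.npy'));q=w[(w[...,0]>.38)&(w[...,0]<.585)&(w[...,1]>.24)&(w[...,1]<.45)&(w[...,2]>.019)&(w[...,2]<.03)]
    print(np.round(sorted(q[:,0])[::40],3),np.round(sorted(q[:,1])[::40],3))
```

```text
hub [ 0.59228148 -0.29387278  0.043     ]
top brass 35 [ 0.4595987  -0.31728847  0.00583956] rmax 0.14823975959068206
top rib 241 [ 0.39253037 -0.33033694  0.00552011] 0.005522248183522588 ((392.0881652832031, -331.7156982421875), (76.80809020996094, 41.50979232788086), 11.495955467224121)
side brass 12 [ 0.46162736 -0.31424843  0.00488921] rmax 0.1423186934389831
side rib 84 [ 0.39382833 -0.32669678  0.00490712] 0.004993820696574265 ((392.5115966796875, -328.010498046875), (71.31927490234375, 40.65365219116211), 19.08523941040039)
226 ..........#########.............
227 ##..#.....#####.................
228 ....##..#######.................
229 ........#######.................
230 ........#######.................
231 .........######.................
232 .........######.................
233 ..........####..................
234 ...........###..................
235 ................................
236 ................................
237 ................................
238 ................................
239 .............#####..............
240 .............######.............
241 ...
[... 421 characters left out ...]
######.........
253 ..........##############........
254 ...........############.........
255 ...........############.........
256 ...........############.........
257 ...........############.........
258 ............###########.........
259 ............###########.........
260 .............##########.........
261 ..............########..........
foil near knob end, max z by dist: [(0.04, np.float64(0.05)), (0.06, np.float64(0.068)), (0.08, np.float64(0.07)), (0.1, np.float64(0.07))]
[0.398 0.428 0.456 0.495 0.53  0.556] [0.262 0.291 0.314 0.331 0.364 0.39 ]
[0.398 0.416 0.434 0.454 0.471 0.489 0.505 0.521 0.537 0.554 0.573] [0.268 0.286 0.3   0.313 0.324 0.339 0.365 0.379 0.393 0.406 0.42 ]
```

```bash
cat >> h.py <<'E'
AX=np.array([.593,-.291]); PTR=np.deg2rad(-169.3)
E
python3 - <<'E'
from h import *
th0=np.deg2rad(-152);th1=PTR-np.deg2rad(54)
P=lambda th,z,r=.1:[AX[0]+r*np.cos(th),AX[1]+r*np.sin(th),z]
ths=np.linspace(th0,th1,9)
print([np.round(m.inverse_kinematics(P(t,.078),down(t+np.pi/2))[-1],2) for t in ths])
m.move_ptp(P(th0,.16),down(th0+np.pi/2))
m.move_l(P(th0,.078))
m.set_gripper(0.0,20);print("grip",m.current_grip_width(),m.current_force())
for t in ths[1:]:
    m.move_l(P(t,.078),down(t+np.pi/2),max_speed=.1)
print(m.current_force(),m.current_ee_pos())
m.set_gripper(.6);m.move_l(P(th1,.17),max_speed=.25)
q=m.current_qpos();print(q,m.current_time())
m.move_ptp([.425,-.124,.2],down(np.deg2rad(190.7-360)))
print(m.current_qpos(),m.current_time())
p,d=grab('top','t2.png');np.save('t2.npy',d)
cv2.imwrite('pics/c2.png',cv2.resize(p[145:270,320:450,::-1],None,fx=4.4,fy=4.4,interpolation=cv2.INTER_CUBIC))
p,d=grab('side','s2.png');np.save('s2.npy',d)
E
```

```text
[np.float64(0.42), np.float64(0.58), np.float64(0.76), np.float64(0.93), np.float64(1.11), np.float64(1.29), np.float64(1.47), np.float64(1.66), np.float64(1.84)]
grip 0.22002276064585824 [-1.08586187 -0.37740195  4.72777035]
[-6.47536507  5.96821499 12.48306555] [ 0.51989755 -0.22142313  0.07834026]
[-4.86387309e-01  4.47761397e-01  1.67028798e+00  2.84705058e-05
  1.02255503e+00  1.84017843e+00] 7.35
[-3.89396742e-01  1.97089995e-01  1.94826108e+00 -6.33945169e-05
  9.96588510e-01  2.56321928e+00] 8.075
```

View pics/c2.png

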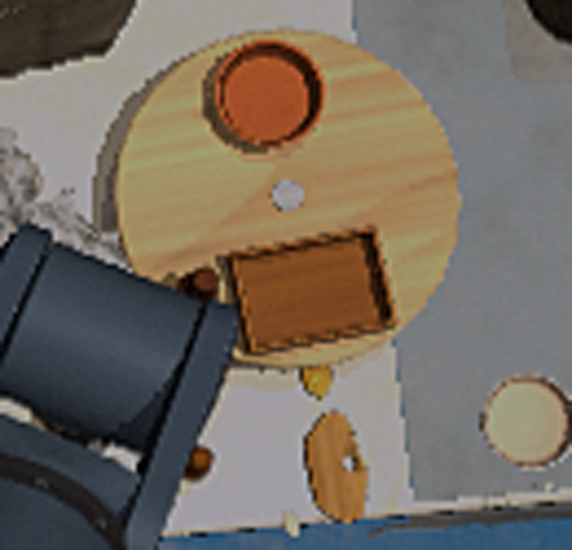

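The tray is now next to the pointer: tray centre at crop (310,292), pointer at (318,382), hub at (288,195). I'll measure the tray, then pick and place both stamps.

Run:
```python
from h import *
cs=[]
for c,f in(("top","t2"),("side","s2")):
    w=cloud(c,np.load(f+'.npy'));i=cv2.imread(f'pics/{f}.png').astype(int)
    u=np.array([np.cos(PTR),np.sin(PTR)]);v=np.array([-u[1],u[0]])
    r=w[...,:2]-AX;a=r@u;b=r@v
    q=w[(a>.02)&(a<.13)&(np.abs(b)<.066)&(w[...,2]>.057)&(w[...,2]<.07)]
    R=cv2.minAreaRect((q[:,:2]*1000).astype(np.float32));print(c,len(q),R)
    fl=w[(np.abs(a-.075)<.02)&(np.abs(b)<.035)][:,2];print("floor",np.nanmedian(fl))
    cs.append(R[0])
tc=np.mean(cs,0)/1000;d=tc-AX
print(tc,np.hypot(*d),"joint",np.arctan2(d[1],d[0])-PTR)
al=np.arctan2(-d[1],-d[0]); u=-d/np.hypot(*d); v=np.array([-u[1],u[0]])
print("al",al)
O=down(al)
np.save('tray.npy',[*tc,al])
def do(s,pl):
    m.move_ptp([*s,.13],O); m.set_gripper(.6)
    m.move_l([*s,.029],max_speed=.2); m.set_gripper(0.,25)
    print("grip",m.current_grip_width(),m.current_grip_force())
    m.move_l([*s,.20],max_speed=.25)
    m.move_l([*pl,.20],max_speed=.25); m.move_l([*pl,.077],max_speed=.12)
    print(m.current_force(),m.current_qpos()[-1])
    m.set_gripper(.45); m.move_l([*pl,.20],max_speed=.25)
do(np.array([.425,-.126]),tc+.023*v)
print(m.current_time())
do(np.array([.397,-.222]),tc-.023*v)
m.move_l([.41,-.16,.2],max_speed=.3)
m.move_ptp([.34,-.05,.3],O)
print(m.current_time())
p,dd=grab('top','t3.png');np.save('t3.npy',dd)
cv2.imwrite('pics/c3.png',cv2.resize(p[145:270,320:450,::-1],None,fx=4.4,fy=4.4,interpolation=cv2.INTER_CUBIC))
p,dd=grab('side','s3.png');np.save('s3.npy',dd)
```

```text
top 150 ((519.5345458984375, -307.1826171875), (75.47228240966797, 111.49712371826172), 11.563339233398438)
floor 0.045572781791167895
side 85 ((521.1382446289062, -301.033203125), (76.1068344116211, 119.49482727050781), 11.337610244750977)
floor 0.044636402940306866
[ 0.5203364  -0.30410791] 0.07383641894039579 joint -0.008277924184788343
al 0.17847230577860512
grip 0.21111735028857753 24.20798839215422
[ 0.14916002 -0.15637629 -0.89643834] -0.756809811688494
15.95
grip 0.20838394357923273 24.203192658314947
[-0.18220191 -0.49293    -0.29911409] -0.8109894142549694
23.2583
```

View pics/c3.png

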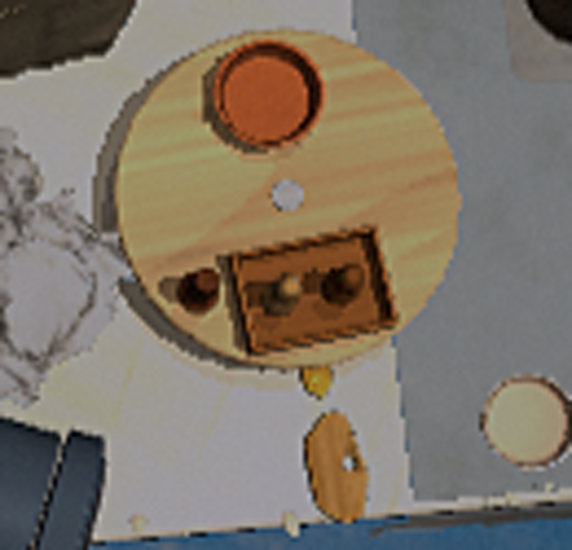

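Both stamps stand in the tray at crop (288,290) and (345,285). Next is the rib at crop (337,467).

Run:
```python
from h import *
from scipy import ndimage as N
tx,ty,al=np.load('tray.npy')
for c,f in(("top","t3"),("side","s3")):
    w=cloud(c,np.load(f+'.npy'));r=w[...,:2]-[tx,ty];u=np.array([np.cos(al),np.sin(al)]);a=r@u;b=r@[-u[1],u[0]]
    L,n=N.label((np.abs(a)<.035)&(np.abs(b)<.05)&(w[...,2]>.075),np.ones((3,3)))
    for i in range(1,n+1):
        k=L==i
        if k.sum()>3: print(c,k.sum(),a[k].mean().round(3),b[k].mean().round(3),np.percentile(w[k][:,2],90).round(3))
s=np.array([.392,-.330]);O=down(np.deg2rad(-76.5));O2=down(np.deg2rad(-62.6));pl=np.array([.492,.341])
print(m.inverse_kinematics([*pl,.03],O2))
m.move_l([.392,-.25,.3],O,max_speed=.35)
m.set_gripper(.72,30)
m.move_l([*s,.06],max_speed=.35); m.move_l([*s,.010],max_speed=.1)
f0=m.current_force()[2]; z=.010
while z>-.010:
    z-=.0015; m.move_l([*s,z],max_speed=.05); f=m.current_force()[2]-f0
    if abs(f)>4: break
print("contact",z,f)
z+=.003; m.move_l([*s,z],max_speed=.05)
m.set_gripper(0.);print("grip",m.current_grip_width(),m.current_grip_force(),m.current_force(),m.current_time())
m.move_l([*s,.06],max_speed=.1)
print("grip",m.current_grip_width(),m.current_grip_force())
open('z','w').write(str(z))
p,d=grab('side');cv2.imwrite('pics/c4.png',cv2.resize(p[120:260,300:440,::-1],None,fx=4,fy=4,interpolation=cv2.INTER_CUBIC))
```

```text
top 34 -0.003 -0.023 0.106
top 36 -0.003 0.022 0.107
side 73 0.0 0.008 0.103
[ 5.28315835e-01  6.99845891e-01  1.64998169e+00 -4.44089210e-16
  7.91765068e-01  1.62089195e+00]
contact -0.006499999999999999 18.118300712893372
grip 0.4682901596085207 35.3836514698196 [-0.746054    3.21843794 28.62882857] 30.2333
grip 0.46578716489161287 30.24861236626748
```

View pics/c4.png

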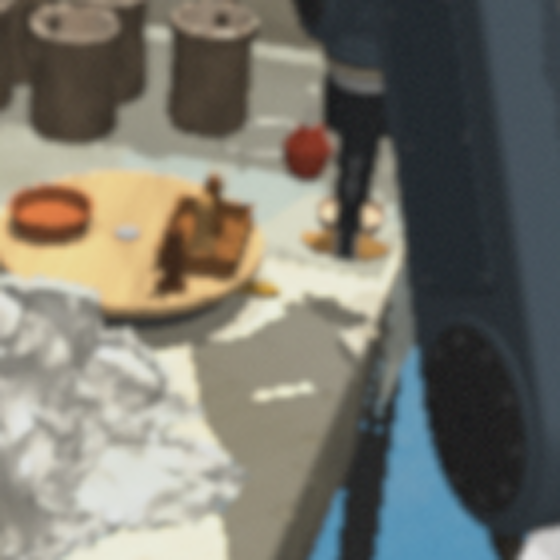

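The rib is held level in the fingers at crop (345,245), and the stamps are still upright. I'll carry it across now.

Run:
```python
from h import *
O2=down(np.deg2rad(-62.6));s=[.392,-.33];pl=[.492,.341]
m.move_l([*s,.34],max_speed=.25)
print(m.current_grip_width())
m.move_l([*pl,.34],O2,max_speed=.22)
m.move_l([*pl,.07],max_speed=.2)
print("grip",m.current_grip_width(),m.current_grip_force())
m.move_l([*pl,.009],max_speed=.06)
print(m.current_force()); m.set_gripper(.6)
m.move_l([*pl,.12],max_speed=.15);m.move_l([*pl,.3],max_speed=.3)
m.move_ptp([.4,0,.4],O2)
print(m.current_time())
p,d=grab('top','t5.png')
a=cv2.resize(p[180:260,150:230,::-1],(480,480),interpolation=cv2.INTER_CUBIC)
m.dwell(.3)
for c in("top",):print([(np.round(r["at"],3),r["confidence"]) for r in m.look_for(c,"rib")])
W=cloud('top',d);q=W[(abs(W[...,0]-.492)<.025)&(abs(W[...,1]-.341)<.025)];print(np.nanpercentile(q[:,2],[5,50,95]))
b=cv2.resize(p[180:260,355:435,::-1] if 0 else p[160:240,350:430,::-1],(300,300),interpolation=cv2.INTER_CUBIC)
b=cv2.copyMakeBorder(b,0,180,0,0,cv2.BORDER_CONSTANT);cv2.imwrite('pics/c5.png',np.hstack([a,b]))
```

```text
0.4630362752834044
grip 0.46763476622793193 30.261168112774612
[-1.33312987 -1.08476835 -0.29473744]
41.525
[(array([0.492, 0.339, 0.014]), 0.73)]
[0.00112797 0.00819276 0.01375251]
```

View pics/c5.png

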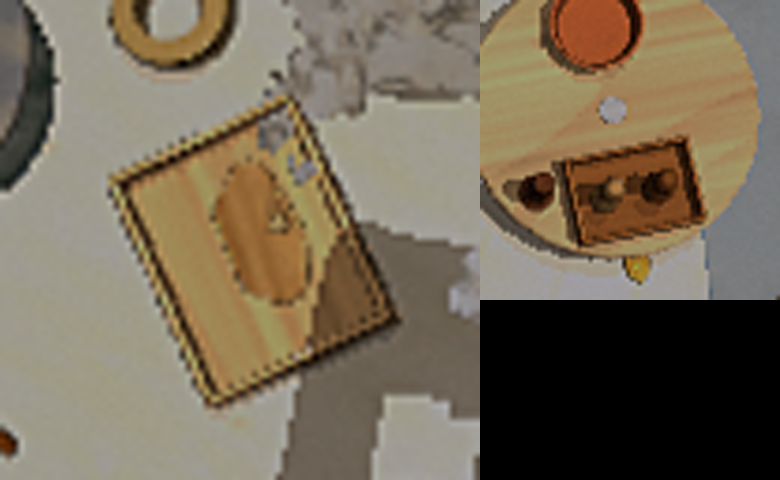

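The rib lies flat near the middle of the rib tray (crop (262,232)). The two stamps stand in the tray at the pointer (right inset, (607,195) and (660,187)), so I'm handing in.

```bash
python3 -c "
from h import *
print(m.sign_off())"
```

```text
the job is handed in; nothing more can be done
None
```

I handed the job in after about 42 s of robot time: in the last pictures the tray stood at the pointer with both stamps upright in it and the rib lay flat in its tray; sign-off returned no verdict.

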